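# Close the push-and-twist lid of a cleaner-tablet tub

### The job

Close the tablet tub on the worktop with its winged push-and-twist lid: set the lid on the neck, find where its inner lugs drop through the lip, push it down against the spring and turn it clockwise until the lugs are past the bumps, then let it spring up locked into its seats and take the hand away. Push and turn no harder than it needs, as the neck is brittle (it breaks at 40 N), and leave the other things on the worktop where they are.

Things in the scene. Friction and masses are not known exactly. Their poses are not given: they have to be found in the camera images.
- tub: white round tub for cleaner tablets, 90 mm across (104 mm at its rubber suction foot, which holds it fast: it cannot move or turn), with an open neck, 37 mm across, on top. Origin under its centre, z up. The neck is brittle: a force of 40 N in all between lid and tub, pushing down or turning hard against the end stops, breaks it
- neck_top (a point): on the tub's axis, level with the top face of the lip round the neck (118 mm above the worktop). Lip 53 mm across, 6 mm thick, broken by three gaps 33 degrees wide, 120 degrees apart. One gap's centre lies within 0.35 rad either way of the tub's +x; this angle is set at random and not measured: find it by eye or feel. The lip does not turn
- under_lip (a point): on the tub's axis, level with the lip's underside (112 mm up). Under the lip, clockwise seen from above, counted from a gap's centre: from 17 to 26 degrees a bump hangs 2.5 mm down; from 26 to 64 degrees is the seat for a lug (no bump); at 64 degrees an end stop hangs 7 mm down
- shoulder (a point): on the tub's axis, level with its flat hard shoulder, 26 mm below neck_top: the lid's skirt meets it if the lid is pushed too far. To lock: push the lid's origin 22 to 25 mm below neck_top (9 to 11 N), turn clockwise 0.8 rad from the gaps, let go: it rises to 19 mm below
- pad_top (a point): top centre of a round rubber pad, 28 mm across, on a spring in the middle of the neck; free, it stands 15 mm above neck_top. It pushes the lid's ceiling up with 1.4 N at first touch and 0.7 N more per mm, and can sink 14 mm
- lid: the tub's push-and-twist lid, white, round, 64 mm across, 56.5 mm high in all, 65 to 105 g, standing loose on its open skirt, wing up. Origin in the centre of the skirt's lower edge, z up. Skirt inside 58 mm across, 26 mm deep to the ceiling; flat top 30 mm above the origin, the wing on it
- wing (a point): middle of the lid's wing (the grip), 43 mm above the lid's origin. The wing is 52 mm long along the lid's x, 14 mm thick along its y, from 30 to 56.5 mm above the origin
- lugs (a point): on the lid's axis at the middle height of its three inner lugs, 10.5 mm above its origin. Lugs 120 degrees apart, one at the lid's +x (ribs outside on the skirt mark them), 9 mm wide, 5 mm high, reaching in to 21 mm from the axis. Off the gaps they stand on the lip (lid origin 8 mm below neck_top); in line they drop through until the ceiling meets the pad (about 11 mm below)
- jar_lid: flat plain round jar lid, 68 mm across, 17 mm high, without wing or lugs; bystander, not the tub's lid; origin under its centre
- cleaner: white bottle, 64 mm across, 170 mm high; bystander, origin under its centre
- soap: clear bottle, 56 mm across, 130 mm high; bystander, origin under its centre
- mug: white mug, 80 mm across, 90 mm high; bystander, origin under its centre
- brush: brush lying flat, handle to its -x; bystander
- jar: glass jar, 72 mm across, 90 mm high; bystander, origin under its centre
- bowl: white bowl, 120 mm across, 50 mm high; bystander, origin under its centre
Mind the look-alikes: they are no part of the job. Leave any orange or turquoise look-alike of the tub alone.

How it is judged:
By the outcome, as a careful person would: the job done as asked, in the order asked, and still so for the second after the job is handed in, with the robot touching nothing.
It also fails if it takes over 72 s, if anything falls off the work surface, if the arm or the gripper's body presses on something with over 40 N, if the wrist force passes 120 N, or if a joint passes its speed limit or range.

### The arm

A 6-joint arm with a two-finger parallel gripper is mounted at the origin on the work surface. World frame = base frame: x ahead of the robot, y to its left, z up, the work surface at z = 0. Lengths are in mm, angles in degrees, forces in N, time in s.
With the tool pointing down it reaches from about 275 to 825 mm from the base axis. Payload 4.9 kg.
Tool frame: the origin (TCP) lies at the very end of the fingers, on their centre line; the grasp point (between the pads) lies 19 mm behind it; z points along the fingers, y is the line along which they close (so a half turn about z gives the same grasp; the last joint's range is limited). The gripper opens to 85 mm and grips with 20 to 120 N. Pads are 22 mm wide; open, the fingers measure 114 mm over their backs; the gripper's body (76 mm by 85 mm) begins 54 mm behind the grasp point. The pads swing forward as they close: fully open they stand 13 mm farther back than shut.
Start: joints at [58.946, 18.69, -11.035, 60.275, 0, 82.311], TCP at [218.121, 504.917, 231.281] pointing down, gripper open.
Joint ranges: [-152.03, 152.03], [-55.5, 102.48], [-74.3, 77.21], [-110.64, 120.58], [-84.22, 78.4], [-180, 180]. Speed limits (degrees/s): [147.25, 147.25, 180, 180, 180, 180].

### API

Orientations are given as a 3x3 rotation matrix whose columns are the frame's x, y, z axes.
In Python, from station import env, vision gives the robot as it stands.
- The arm moves only by the tool drive_tool, never from a script. Its argument "plan" is one flat list of numbers, 5 for each row, row after row: the shift along the tool's x, y, z as a fraction of full scale, then the turn about the tool's z as a fraction of full scale, then the closure, from 0 (fully open) to 1 (shut). A call has 1 to 10 rows; each row is the pose to reach, as a shift and turn from the pose commanded when the call began, along the tool's axes at that moment; what a row does not reach only later rows make up. Full scale, the value 1, is 0.2 m for a shift and 90 degrees for a turn. A row lasts 1/10 s, in which the tool goes at most 50 mm and 8.59 degrees, less where a joint would pass 70% of its speed; a pose out of reach is approached as far as the arm can. A call with a number of a shift or a turn outside -1 to 1 is refused whole. A call with a gripper value outside its range is refused whole. The fingers move at their own pace and stop on an object; the grip force is fixed at half the most. Time passes only in rows, so rows that repeat a pose let the fingers close. It gives the time, the measured TCP pose, the force, the opening and the grip force at its end, in the units of the state.
- env.get_state(): the state, without advancing time (a new reading comes with each control period).
- vision.read_camera(name): name is "side" or "top" or "wrist"; returns a dict with "frame" (480x640x3 uint8, blue, green, red), "z_map" (480x640 float32, mm along the optical axis (not along the pixel's ray), 0 where there is no reading), "fx", "fy", "cx", "cy" (pixels), "T" (4x4, takes a point from camera to world coordinates). Camera axes: x right, y down, z forward; pixel columns grow to the right and rows downward; lengths in mm; the calibration is good to about 2 mm. A picture is of the moment at which its call begins.
- env.finish_job(): hands the job in; it is judged then, once.
The state is a dict: "clock": time; "joint_pos": joint angles; "qvel": joint speeds; "tau": joint torques, N m; "ee_pos": TCP position; "ee_rot": TCP orientation; "wrist_force": force on the tool from outside, world axes, zero at the start; "moment": the same for the moment, N m; "width": finger opening in mm; "grip_force": force on a finger pad.
Only numpy, scipy, OpenCV 4.12 (cv2) and the standard library are available. Lean on these libraries where they do the work, as an engineer would, in place of code of your own. Each camera call takes 0.05 s, during which the arm holds its last target. There are 200 camera calls.

## Working session

There is one attempt and no reset: what is moved stays moved. The work goes in short steps, Python scripts to look and compute and a tool call to move; the robot and the scene stay as the last step left them, time stands still between calls to the robot, and variables do not carry over. Pictures are saved under pics/ and viewed, at most 10 in all, crops included, and the job is handed in when it is done.

Besides the shell and the picture viewer there is one more tool, called after "Call:" as name(argument=value, ...) on one line, values as JSON. drive_tool: Moves the arm, as the interface text tells. Its arguments: {"type":"object","properties":{"plan":{"type":"array"}},"required":["plan"]}

```bash
mkdir -p pics
cat > h.py <<'E'
import numpy as np, cv2, sys
sys.path.insert(0,'.')
from station import env, vision
def world(c,u,v,z=None):
    T=c['T']; 
    if z is None: z=c['z_map'][int(v),int(u)]
    p=np.array([(u-c['cx'])/c['fx']*z,(v-c['cy'])/c['fy']*z,z,1]); return (T@p)[:3]
def plane(c,u,v,h):
    d=c['T'][:3,:3]@np.array([(u-c['cx'])/c['fx'],(v-c['cy'])/c['fy'],1]); o=c['T'][:3,3]
    return o+d*(h-o[2])/d[2]
def cloud(c):
    v,u=np.mgrid[0:480,0:640]; z=c['z_map']
    P=np.stack([(u-c['cx'])/c['fx']*z,(v-c['cy'])/c['fy']*z,z],-1)
    return P@c['T'][:3,:3].T+c['T'][:3,3]
E
python3 - <<'E'
from h import *
import pickle
cs={n:vision.read_camera(n) for n in('top','side')}
pickle.dump(cs,open('c0.pkl','wb'))
for n,c in cs.items():
    cv2.imwrite(f'pics/{n}0.png',c['frame']); print(n,c['T'].round(2).tolist(),c['fx'],c['cx'],c['cy'])
s=env.get_state();print(s['ee_rot'],s['width'],s['clock'])
E
```

```text
top [[-0.01, -0.99, 0.14, 372.24], [-1.0, 0.01, -0.03, 52.31], [0.03, -0.14, -0.99, 1196.95], [0.0, 0.0, 0.0, 1.0]] 604.371749714664 325.1092896305722 232.76889139029234
side [[1.0, -0.03, 0.04, 469.01], [-0.05, -0.6, 0.8, -1058.62], [0.0, -0.8, -0.6, 903.92], [0.0, 0.0, 0.0, 1.0]] 620.9776728474711 324.8164904044842 250.2371121102747
[[-9.18010088e-01  3.96556174e-01 -8.24485373e-04]
 [ 3.96556971e-01  9.18009112e-01 -1.35602187e-03]
 [ 2.19146240e-04 -1.57179718e-03 -9.99998741e-01]] 85.34492781595218 0.1
```

```bash
ls . pics
```

```text
.:
c0.pkl
h.py
pics

pics:
side0.png
top0.png
```

View pics/top0.png

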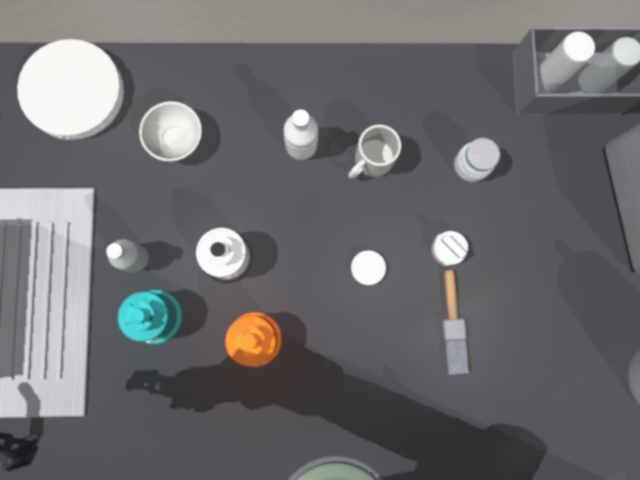

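View pics/side0.png

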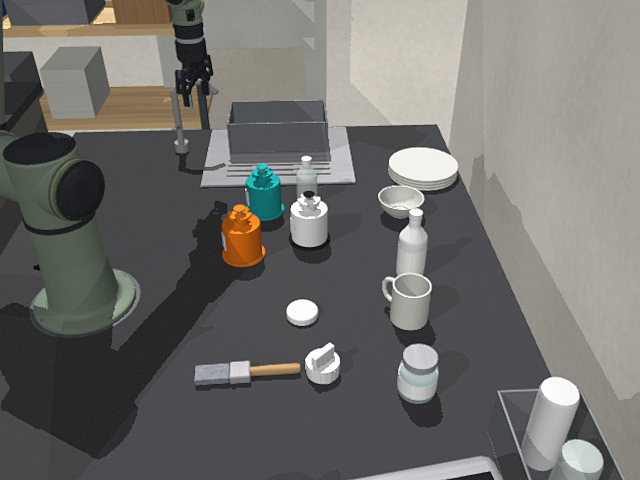

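The top view shows these candidates:
- **Lid:** the winged white one at (450,248). The flat jar_lid at (369,268) is the look-alike.
- **Tub:** the white one at (222,253). The orange (253,340) and turquoise (150,317) ones are look-alikes.

In the side view the tub is at (309,220) and the lid at (322,363). The brush handle ends right beside the lid. Next I'll make one close crop and measure both.

Run:
```python
from h import *
import pickle
cs=pickle.load(open('c0.pkl','rb'))
t,s=cs['top'],cs['side']
a=cv2.resize(t['frame'][210:295,180:265],(400,400),interpolation=cv2.INTER_CUBIC)
b=cv2.resize(t['frame'][215:300,410:495],(400,400),interpolation=cv2.INTER_CUBIC)
cv2.imwrite('pics/crop.png',np.hstack([a,b]))
def rep(n,c,box,hs):
    u0,u1,v0,v1=box; P=cloud(c)[v0:v1,u0:u1].reshape(-1,3); F=c['frame'][v0:v1,u0:u1].reshape(-1,3).astype(int)
    sat=F.max(1)-F.min(1)
    for lo,hi in hs:
        m=(P[:,2]>lo)&(P[:,2]<hi)&(sat<40)
        if m.sum()>4:
            Q=P[m].astype(np.float32); (x,y),r=cv2.minEnclosingCircle(Q[:,:2].copy())
            w,V=np.linalg.eigh(np.cov(Q[:,:2].T)); 
            print(n,lo,hi,m.sum(),'mean',Q.mean(0).round(1),'circ',round(x,1),round(y,1),round(r,1),'ang',np.degrees(np.arctan2(V[1,1],V[0,1])).round(1),np.sqrt(w).round(1),'medz',np.median(Q[:,2]).round(1))
H=[(20,40),(45,70)]
rep('lid top',t,(425,475,225,268),H); rep('lid side',s,(300,345,338,388),H)
H=[(70,104),(108,126),(126,150)]
rep('tub top',t,(190,255,225,285),H); rep('tub side',s,(285,332,190,250),H)
# wing contour, ray cast
```

```text
lid top 20 40 642 mean [ 509.8 -231.8   30.2] circ 511.3 -234.8 34.2 ang 133.6 [16.7 18.7] medz 30.3
lid top 45 70 217 mean [ 510.9 -233.2   55.2] circ 510.8 -233.6 25.9 ang -136.5 [ 4.2 15. ] medz 55.9
lid side 20 40 551 mean [ 508.7 -246.5   28.5] circ 505.3 -237.8 35.1 ang -179.3 [15.1 17.7] medz 28.3
lid side 45 70 215 mean [ 507.4 -239.5   52.7] circ 506.8 -237.4 26.6 ang -135.8 [ 4.3 15.6] medz 53.5
tub top 70 104 1302 mean [496.3 201.7  91.2] circ 498.6 205.6 45.8 ang -144.2 [25.6 25.8] medz 91.9
tub top 108 126 429 mean [498.7 204.2 118. ] circ 499.3 205.6 27.2 ang 144.3 [14.8 14.9] medz 118.0
tub top 126 150 195 mean [499.4 205.4 133. ] circ 499.6 205.4 13.9 ang -138.6 [6.8 7.1] medz 132.9
tub side 70 104 665 mean [495.4 183.   86.9] circ 493.5 200.6 49.0 ang 177.6 [18.5 24.6] medz 88.6
tub side 108 126 193 mean [496.  195.9 115.3] circ 496.4 205.2 29.3 ang -177.9 [11.4 14.4] medz 115.6
tub side 126 150 67 mean [496.3 202.1 130.8] circ 497.1 203.1 17.8 ang 101.5 [6.8 7.9] medz 130.8
```

View pics/crop.png

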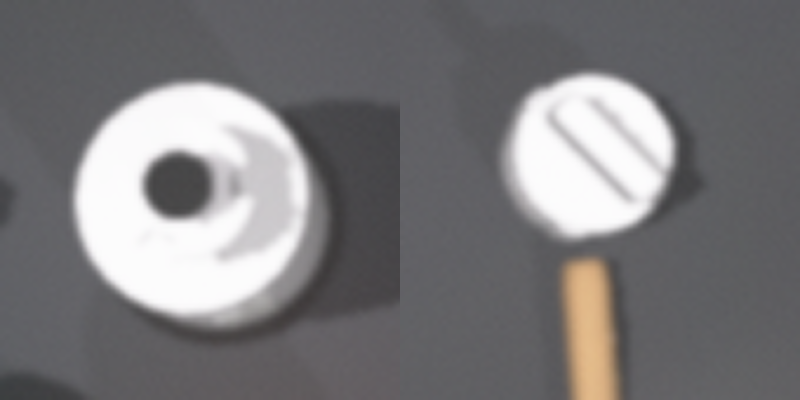

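The crop shows the white tub with its black pad at crop pixel (178,185). The winged lid is at crop pixel (595,155) with its wing diagonal, about 44° in world. The brush handle starts just below it at (585,265). The two views agree on position to about 4 mm and on height: lip 118, pad 133, wing top 56. Next I'll look closer with the wrist camera.

Run:
```python
from h import *
s=env.get_state(); w=vision.read_camera('wrist')
T=np.eye(4);T[:3,:3]=s['ee_rot'];T[:3,3]=s['ee_pos']
print((np.linalg.inv(T)@w['T']).round(2).tolist(),w['fx'],w['cx'],w['cy'])
print((s['ee_rot'].T@(np.array([499,205,310])-s['ee_pos'])).round(0) if hasattr(s['ee_rot'],'T') else 0)
```

```text
[[-0.0, -0.96, -0.27, 68.79], [1.0, -0.0, 0.0, 0.5], [-0.0, -0.27, 0.96, -142.63], [0.0, 0.0, 0.0, 1.0]] 432.2269828766734 321.09247575005725 239.54427531216848
[-377. -164.  -79.]
```

Call:
drive_tool(plan=[-0.24,-0.1,-0.1,0,0,-0.48,-0.2,-0.2,0,0,-0.72,-0.3,-0.2,0,0,-0.95,-0.41,-0.2,0,0,-0.95,-0.41,-0.2,0,0])

```text
clock: 0.65
ee_pos: [362.5, 351.3, 271.4]
ee_rot: [[-0.916, 0.401, 0.001], [0.401, 0.916, -0.001], [-0.001, -0.0, -1.0]]
wrist_force: [-0.6, 0.1, -0.2]
width: 85.1
grip_force: 0.0
```

Call:
drive_tool(plan=[-0.24,-0.1,0,0,0,-0.48,-0.2,0,0,0,-0.72,-0.3,0,0,0,-0.93,-0.41,0,0,0,-0.93,-0.41,0,0,0,-0.93,-0.41,0,0,0,-0.93,-0.41,0,0,0])

```text
clock: 1.35
ee_pos: [497.2, 206.1, 270.9]
ee_rot: [[-0.918, 0.396, -0.001], [0.396, 0.918, 0.0], [0.001, -0.0, -1.0]]
wrist_force: [-0.1, -0.2, 0.2]
width: 85.5
grip_force: 0.0
```

Run:
```python
from h import *
import pickle
s=env.get_state(); w=vision.read_camera('wrist'); print(s['clock'],s['ee_pos'],s['wrist_force'])
pickle.dump(w,open('wt.pkl','wb')); cv2.imwrite('pics/wt.png',w['frame'])
P=cloud(w); m=(P[...,2]>112)&(P[...,2]<123)&(np.hypot(P[...,0]-499,P[...,1]-205)<40)
Q=P[m]; (x,y),r=cv2.minEnclosingCircle(Q[:,:2].astype(np.float32)); print(x,y,r,np.median(Q[:,2]))
m=(P[...,2]>126)&(np.hypot(P[...,0]-499,P[...,1]-205)<40);Qp=P[m]
print('pad',cv2.minEnclosingCircle(Qp[:,:2].astype(np.float32)),np.median(Qp[:,2]))
d=np.hypot(P[...,0]-x,P[...,1]-y); a=np.degrees(np.arctan2(P[...,1]-y,P[...,0]-x))%360
k=(d>21)&(d<25.5)
for b in range(0,360,6):
    q=k&(a>=b)&(a<b+6); print(b,q.sum(),np.median(P[q][:,2]).round(0) if q.sum() else 0,end=' | ')
```

```text
1.35 [497.24000564 206.13754683 270.94526484] [-0.10089103 -0.16098012  0.2051827 ]
499.68536376953125 207.35926818847656 26.766969680786133 117.9812640806908
pad ((490.5001220703125, 208.58396911621094), 38.899192810058594) 352.6085730075588
0 20 118.0 | 6 19 118.0 | 12 22 118.0 | 18 20 117.0 | 24 8 93.0 | 30 12 92.0 | 36 0 0 | 42 0 0 | 48 9 118.0 | 54 21 118.0 | 60 24 118.0 | 66 22 118.0 | 72 22 118.0 | 78 20 118.0 | 84 24 118.0 | 90 21 118.0 | 96 85 350.0 | 102 68 351.0 | 108 100 358.0 | 114 197 360.0 | 120 151 363.0 | 126 54 241.0 | 132 29 118.0 | 138 38 93.0 | 144 18 92.0 | 150 19 92.0 | 156 20 92.0 | 162 19 92.0 | 168 30 93.0 | 174 34 118.0 | 180 31 118.0 | 186 28 118.0 | 192 29 118.0 | 198 29 118.0 | 204 80 351.0 | 210 383 351.0 | 216 87 349.0 | 222 21 118.0 | 228 23 118.0 | 234 22 118.0 | 240 22 118.0 | 246 25 118.0 | 252 19 118.0 | 258 9 118.0 | 264 0 0 | 270 0 0 | 276 11 92.0 | 282 10 92.0 | 288 20 115.0 | 294 23 118.0 | 300 19 118.0 | 306 21 118.0 | 312 18 118.0 | 318 21 118.0 | 324 22 118.0 | 330 18 118.0 | 336 22 118.0 | 342 20 118.0 | 348 18 118.0 | 354 22 118.0 |
```

View pics/wt.png

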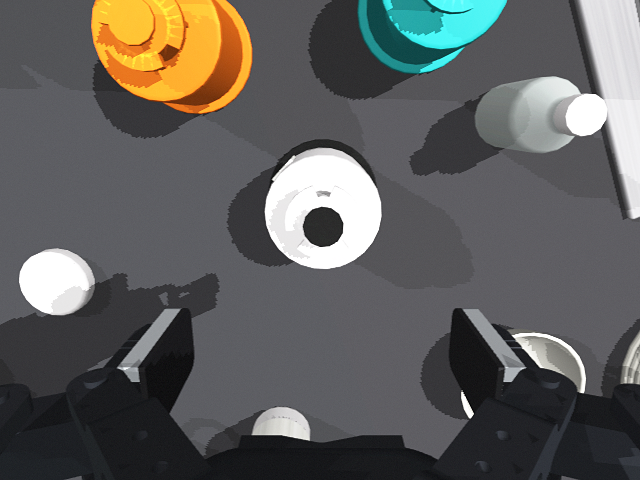

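The wrist view shows the white tub with its pad at (323,227). By depth the lip gaps are centred at about 34.5°, 154.5° and 274.5° in world. Next I go to the lid and turn the fingers across the wing.

Call:
drive_tool(plan=[-0.1,-0.22,0,0,0,-0.2,-0.44,0,0,0,-0.31,-0.66,0,0,0])

```text
clock: 1.7
ee_pos: [501.8, 60.3, 271.5]
ee_rot: [[-0.92, 0.392, 0.0], [0.392, 0.92, 0.0], [-0.0, 0.0, -1.0]]
wrist_force: [1.1, -0.1, 0.2]
width: 85.7
grip_force: 0.0
```

Call:
drive_tool(plan=[-0.1,-0.22,0,0,0,-0.2,-0.44,0,0,0,-0.31,-0.66,0,0,0])

```text
clock: 2.0
ee_pos: [506.9, -86.1, 271.7]
ee_rot: [[-0.919, 0.394, 0.001], [0.394, 0.919, 0.0], [-0.0, 0.0, -1.0]]
wrist_force: [1.6, -0.7, 0.3]
width: 85.4
grip_force: 0.0
```

Call:
drive_tool(plan=[-0.1,-0.22,0.1,-0.09,0,-0.2,-0.44,0.2,-0.18,0,-0.31,-0.67,0.3,-0.27,0,-0.31,-0.67,0.4,-0.36,0,-0.31,-0.67,0.5,-0.45,0,-0.31,-0.67,0.5,-0.54,0,-0.31,-0.67,0.5,-0.63,0,-0.31,-0.67,0.5,-0.72,0,-0.31,-0.67,0.5,-0.75,0,-0.31,-0.67,0.5,-0.75,0])

```text
clock: 3.0
ee_pos: [511.6, -232.0, 171.4]
ee_rot: [[-0.716, -0.698, 0.0], [-0.698, 0.716, 0.0], [-0.0, 0.0, -1.0]]
wrist_force: [-0.1, 0.5, -0.5]
width: 85.6
grip_force: 0.0
```

Run:
```python
from h import *
import pickle
s=env.get_state(); w=vision.read_camera('wrist'); print(s['clock'],s['ee_pos'],s['ee_rot'].round(3).tolist(),s['joint_pos'])
pickle.dump(w,open('wl.pkl','wb')); cv2.imwrite('pics/wl.png',w['frame'])
P=cloud(w); near=np.hypot(P[...,0]-510,P[...,1]+235)<45
for lo,hi in((27,34),(53,60)):
    Q=P[near&(P[...,2]>lo)&(P[...,2]<hi)][:,:2].astype(np.float32)
    print(lo,len(Q),cv2.minEnclosingCircle(Q),cv2.minAreaRect(Q),Q.mean(0))
wt=pickle.load(open('wt.pkl','rb')); f=wt['frame'][190:265,285:365].max(2)<90
v,u=np.nonzero(f); n,l,st,c=cv2.connectedComponentsWithStats(f.astype(np.uint8)); i=1+st[1:,4].argmax(); print(st[i],'pad',plane(wt,c[i][0]+285,c[i][1]+190,133))
print('toolshift',s['ee_rot'].T@(np.array([510.5,-234.5,43])-s['ee_pos']))
```

```text
3.0 [ 511.62241552 -231.96176094  171.44150984] [[-0.716, -0.698, 0.0], [-0.698, 0.716, 0.0], [-0.0, 0.0, -1.0]] [-3.19250732e+01  2.25658366e+01 -1.45183012e+01  5.29211834e+01
  1.42750810e-02 -7.62133188e+01]
27 5051 ((510.7787780761719, -233.4214630126953), 32.28892517089844) ((510.34576416015625, -234.02366638183594), (63.090721130371094, 63.73832321166992), 45.7879524230957) [ 509.08972 -234.88515]
53 1789 ((511.09619140625, -233.8244171142578), 26.131872177124023) ((510.6353454589844, -233.4311981201172), (51.89034652709961, 13.9952974319458), 43.398311614990234) [ 509.876   -234.15448]
[  18   17   40   40 1236] pad [498.96618175 207.27943093 133.        ]
toolshift [  2.60407381  -1.05242645 128.4407845 ]
```

View pics/wl.png

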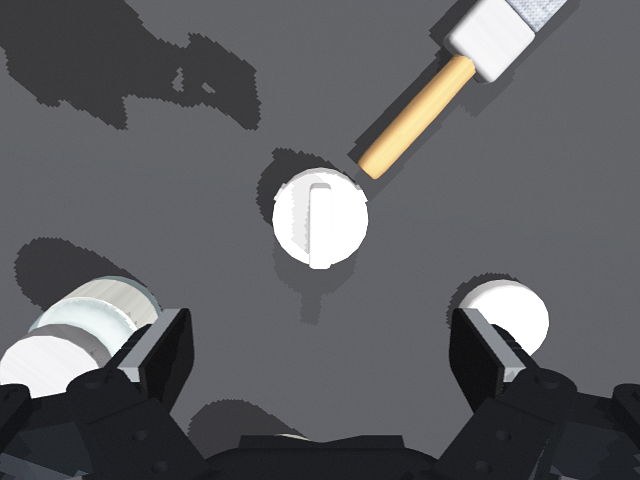

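The lid is centred at (320,217) with its wing vertical in the image, so it lies across the closing line. Ribs seem to show at (367,195) and (278,195), which would put the third at the bottom, on tool +x. I'll check that in an enlarged crop while descending to grasp.

Call:
drive_tool(plan=[0.01,0,0.2,0,0,0.01,0,0.4,0,0,0.01,0,0.55,0,0,0.01,0,0.64,0,0,0.01,0,0.69,0,0,0.01,0,0.69,0,0,0.01,0,0.69,0,0])

```text
clock: 3.75
ee_pos: [510.4, -235.3, 34.1]
ee_rot: [[-0.718, -0.697, 0.001], [-0.697, 0.718, -0.001], [-0.0, -0.001, -1.0]]
wrist_force: [-0.1, -1.3, -0.1]
width: 85.4
grip_force: 0.0
```

Call:
drive_tool(plan=[0,0,0,0,0.5,0,0,0,0,0.8,0,0,0,0,1,0,0,0,0,1,0,0,0,0,1,0,0,0,0,1,0,0,0,0,1,0,0,0,0,1])

```text
clock: 4.55
ee_pos: [510.0, -235.5, 33.6]
ee_rot: [[-0.718, -0.696, 0.001], [-0.696, 0.718, -0.0], [-0.0, -0.001, -1.0]]
wrist_force: [-0.7, 0.0, 4.8]
width: 13.0
grip_force: 59.1
```

Run:
```python
from h import *
import pickle
w=pickle.load(open('wl.pkl','rb'))
cv2.imwrite('pics/rib.png',cv2.resize(w['frame'][155:280,250:390],(672,600),interpolation=cv2.INTER_CUBIC))
```

```text
(no output)
```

View pics/rib.png

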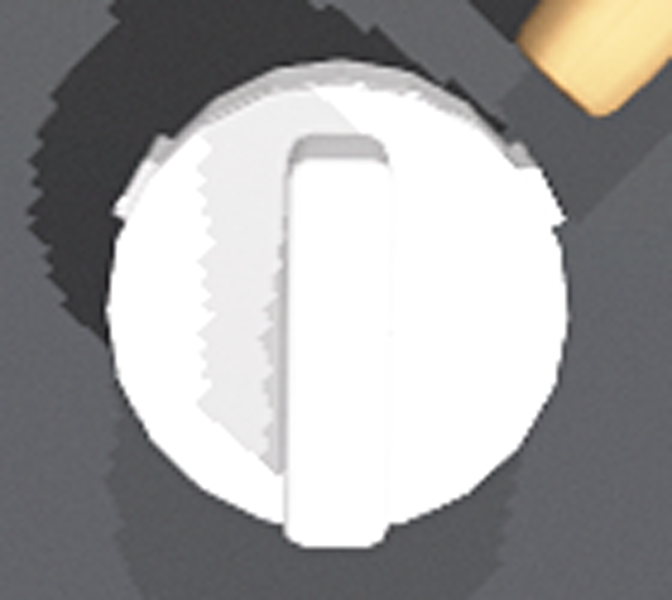

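Confirmed: the ribs show at about (140,175) and (540,175) in the crop, ±60° from image-up, so one lug lies along tool +x (224° now). The gaps are at 274.5°, so I turn the lid +50.4°. The wing is gripped (width 13, 59 N). Next I lift and carry it.

Call:
drive_tool(plan=[0,0,-0.05,0,1,0,0,-0.2,0,1,0,0,-0.4,0,1,0,0,-0.6,0,1,0,0,-0.8,0,1,0,0,-0.95,0,1,0,0,-0.95,0,1])

```text
clock: 5.25
ee_pos: [511.9, -236.6, 228.4]
ee_rot: [[-0.718, -0.696, 0.007], [-0.696, 0.718, -0.004], [-0.002, -0.008, -1.0]]
wrist_force: [0.5, -0.5, -0.5]
width: 12.9
grip_force: 58.7
```

Call:
drive_tool(plan=[-0.06,0.06,0,0,1,-0.2,0.22,0,0,1,-0.35,0.38,0,0,1,-0.5,0.54,0,0,1])

```text
clock: 5.65
ee_pos: [504.3, -85.5, 221.3]
ee_rot: [[-0.718, -0.696, -0.004], [-0.696, 0.718, 0.002], [0.001, 0.004, -1.0]]
wrist_force: [0.6, 0.1, 0.0]
width: 12.6
grip_force: 58.7
```

Call:
drive_tool(plan=[-0.12,0.14,0,0,1,-0.25,0.27,0,0,1,-0.38,0.41,0,0,1,-0.5,0.54,0,0,1])

```text
clock: 6.05
ee_pos: [500.6, 61.6, 221.5]
ee_rot: [[-0.717, -0.697, -0.004], [-0.697, 0.717, 0.001], [0.002, 0.003, -1.0]]
wrist_force: [-0.2, -1.0, -1.0]
width: 12.6
grip_force: 58.7
```

Call:
drive_tool(plan=[-0.12,0.14,0,-0.07,1,-0.24,0.27,0,-0.14,1,-0.36,0.38,0,-0.21,1,-0.46,0.49,0,-0.28,1,-0.5,0.54,0,-0.35,1,-0.5,0.54,0,-0.42,1,-0.5,0.54,0,-0.5,1,-0.5,0.54,0,-0.56,1,-0.5,0.54,0,-0.56,1,-0.5,0.54,0,-0.56,1])

```text
clock: 7.05
ee_pos: [498.1, 206.4, 222.0]
ee_rot: [[0.078, -0.997, -0.003], [-0.997, -0.078, -0.0], [0.0, 0.003, -1.0]]
wrist_force: [-0.4, -0.6, -0.3]
width: 12.9
grip_force: 58.7
```

Run:
```python
from h import *
import pickle
s=env.get_state(); w=vision.read_camera('wrist'); print(s['clock'],s['ee_pos'],s['ee_rot'].round(3).tolist(),s['joint_pos'].round(1),s['width'],s['wrist_force'])
R=s['ee_rot'];print('toolx ang',np.degrees(np.arctan2(R[1,0],R[0,0])),'err tool to tgt',R.T@(np.array([499.3,205.2,s['ee_pos'][2]])-s['ee_pos']))
pickle.dump(w,open('wh.pkl','wb')); cv2.imwrite('pics/wh.png',w['frame'])
P=(cloud(w)-s['ee_pos'])@R   # tool frame
for lo,hi in((2,6),(6,12),(12,20),(20,36)):
    m=(P[...,2]>lo)&(P[...,2]<hi)&(np.hypot(P[...,0],P[...,1])<40)&(w['frame'].min(2)>120)
    Q=P[m][:,:2].astype(np.float32)
    if len(Q)>5: print(lo,hi,len(Q),cv2.minEnclosingCircle(Q),Q.min(0),Q.max(0))
```

```text
7.05 [498.05254333 206.38747079 222.02359159] [[0.078, -0.997, -0.003], [-0.997, -0.078, -0.0], [0.0, 0.003, -1.0]] [ 14.7  18.  -13.4  58.7   0.  -79.8] 12.902950242676484 [-0.35995303 -0.58798787 -0.32528876]
toolx ang -85.55037709570335 err tool to tgt [ 1.28067247 -1.15156647 -0.00277689]
2 6 8613 ((-1.7264552116394043, -0.3998197317123413), 32.269474029541016) [-14.67114 -32.48059] [30.435883 31.846516]
6 12 730 ((11.528401374816895, 0.021978311240673065), 31.363542556762695) [  7.6579204 -31.33961  ] [30.78095  31.384903]
12 20 429 ((12.888530731201172, -0.7142086029052734), 30.710100173950195) [ 11.939836 -31.409552] [30.474503 29.981134]
20 36 617 ((15.989259719848633, 1.7468376159667969), 29.02098846435547) [ 12.785859 -27.09671 ] [30.699623 30.590385]
```

View pics/wh.png

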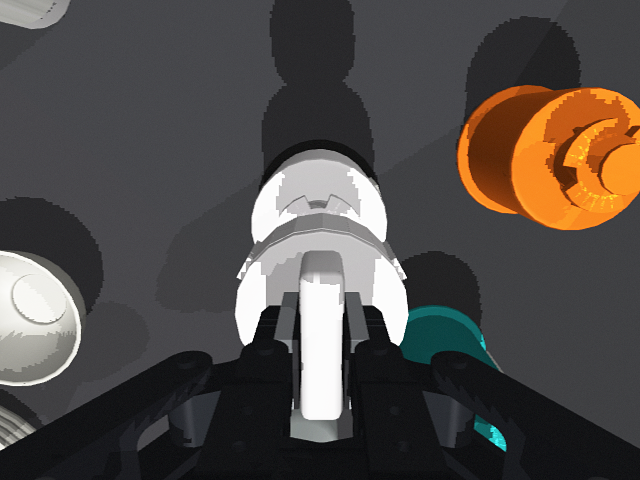

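The lid is held in hand, with its top face centred at tool (-1.7,-0.4) and level. The tub sits right below, with its gap facing the camera at (322,205). I trim the position and go down to just above the lip.

Call:
drive_tool(plan=[0.005,-0.003,0.1,0,1,0.009,-0.005,0.2,0,1,0.009,-0.005,0.3,0,1,0.009,-0.005,0.34,0,1,0.009,-0.005,0.36,0,1,0.009,-0.005,0.36,0,1,0.009,-0.005,0.36,0,1])

```text
clock: 7.8
ee_pos: [501.1, 204.6, 152.1]
ee_rot: [[0.079, -0.997, 0.001], [-0.997, -0.079, 0.0], [-0.0, -0.001, -1.0]]
wrist_force: [0.5, 0.8, 0.3]
width: 13.0
grip_force: 58.7
```

Call:
drive_tool(plan=[0,0,0.01,0,1,0,0,0.02,0,1,0,0,0.03,0,1,0,0,0.035,0,1,0,0,0.035,0,1,0,0,0.035,0,1])

```text
clock: 8.4
ee_pos: [500.5, 204.5, 144.3]
ee_rot: [[0.079, -0.997, -0.0], [-0.997, -0.079, -0.0], [0.0, 0.0, -1.0]]
wrist_force: [-1.3, -1.1, -1.4]
width: 13.1
grip_force: 58.7
```

Call:
drive_tool(plan=[0,0.005,0,0,1,0,0.005,0.005,0,1,0,0.005,0.01,0,1,0,0.005,0.01,0,1,0,0.005,0.01,0,1])

```text
clock: 8.9
ee_pos: [499.6, 204.4, 143.5]
ee_rot: [[0.079, -0.997, 0.001], [-0.997, -0.079, 0.0], [-0.0, -0.001, -1.0]]
wrist_force: [-2.9, -1.1, 8.1]
width: 13.0
grip_force: 60.0
```

Call:
drive_tool(plan=[0,0,0.004,0,1,0,0,0.008,0,1,0,0,0.008,0,1,0,0,0.008,0,1])

```text
clock: 9.3
ee_pos: [499.7, 204.4, 143.4]
ee_rot: [[0.079, -0.997, 0.002], [-0.997, -0.079, 0.0], [-0.0, -0.002, -1.0]]
wrist_force: [-6.7, -2.1, 20.0]
width: 12.8
grip_force: 61.7
```

It stands on the lip: origin about 110 and 20 N. I'll ease off and refine the gap angle from the stored picture.

Call:
drive_tool(plan=[0,0,-0.006,0,1,0,0,-0.01,0,1,0,0,-0.01,0,1])

```text
clock: 9.6
ee_pos: [499.6, 204.4, 143.5]
ee_rot: [[0.079, -0.997, 0.001], [-0.997, -0.079, 0.0], [-0.0, -0.001, -1.0]]
wrist_force: [-3.3, -0.7, 8.7]
width: 12.5
grip_force: 60.1
```

Run:
```python
from h import *
import pickle
from scipy.optimize import least_squares
s=env.get_state(); R=s['ee_rot']; print(s['ee_pos'],s['wrist_force'],s['moment'],R.T@s['moment'],np.degrees(np.arctan2(R[1,0],R[0,0])))
for n in('wt.pkl','c0.pkl'):
    w=pickle.load(open(n,'rb')); w=w.get('top',w) if n=='c0.pkl' else w
    P=cloud(w).reshape(-1,3); P=P[np.hypot(P[:,0]-499.5,P[:,1]-206.5)<32]
    L=P[(P[:,2]>115.5)&(P[:,2]<121)]
    # outer edge: farthest lip point per angular bin
    c=np.array([499.5,206.5])
    for _ in range(3):
        d=L[:,:2]-c; a=np.degrees(np.arctan2(d[:,1],d[:,0])); r=np.hypot(*d.T)
        E=np.array([L[(a//5)==k][r[(a//5)==k].argmax(),:2] for k in range(-36,36) if ((a//5)==k).sum() and r[(a//5)==k].max()>24])
        f=least_squares(lambda p:np.hypot(E[:,0]-p[0],E[:,1]-p[1])-p[2],[*c,26],loss='soft_l1'); c=f.x[:2]
    print(n,'lip',f.x)
    d=P[:,:2]-c; r=np.hypot(*d.T); a=np.degrees(np.arctan2(d[:,1],d[:,0]))%360
    k=(r>20.5)&(r<25.8)
    for lo,hi in((5,65),(125,185),(245,305)):
        q=k&(a>=lo)&(a<hi); up=np.sort(a[q&(P[:,2]>114)&(P[:,2]<122)]); dn=np.sort(a[q&(P[:,2]<104)])
        i=np.diff(up).argmax(); print('  gap',up[i].round(1),up[i+1].round(1),'mid',((up[i]+up[i+1])/2).round(1),'low pts',dn[[0,-1]].round(1) if len(dn) else '')
```

```text
[499.5992472  204.43395846 143.52970903] [-3.25724608 -0.69139239  8.6655095 ] [-0.20312018  0.70594807 -0.01345914] [-0.7198151   0.14658505  0.0134414 ] -85.45785142001087
wt.pkl lip [499.63873316 207.40683909  26.42448825]
  gap 22.1 51.1 mid 36.6 low pts [15.1 35.2]
  gap 141.6 170.8 mid 156.2 low pts [125.1 184.9]
  gap 261.3 290.6 mid 275.9 low pts [276.3 296.9]
c0.pkl lip [499.4031524  205.26373124  25.93520303]
  gap 20.9 53.9 mid 37.4 low pts [30.8 45.9]
  gap 138.9 172.8 mid 155.9 low pts [131.2 180.9]
  gap 259.7 292.7 mid 276.2 low pts [249. 300.]
```

The refined gap angle is 276.3°, and the lid stands at 274.5°. I'll turn it +1.8° with light contact and feel again.

Call:
drive_tool(plan=[0,0.002,-0.005,0,1,0,0.002,-0.005,-0.02,1,0,0.002,-0.003,-0.02,1,0,0.002,-0.003,-0.02,1,0,0.002,-0.003,-0.02,1])

```text
clock: 10.1
ee_pos: [499.4, 204.4, 143.6]
ee_rot: [[0.11, -0.994, 0.0], [-0.994, -0.11, 0.0], [-0.0, -0.0, -1.0]]
wrist_force: [-0.8, -0.7, 5.9]
width: 12.8
grip_force: 59.6
```

Call:
drive_tool(plan=[0,0,0.003,0,1,0,0,0.006,0,1,0,0,0.006,0,1])

```text
clock: 10.4
ee_pos: [499.4, 204.4, 143.5]
ee_rot: [[0.11, -0.994, 0.001], [-0.994, -0.11, 0.0], [-0.0, -0.001, -1.0]]
wrist_force: [-3.8, -1.2, 13.5]
width: 13.2
grip_force: 60.8
```

Run:
```python
from h import *
import pickle
from scipy.optimize import least_squares
w=pickle.load(open('wh.pkl','rb')); P=cloud(w).reshape(-1,3)
def fit(z0,z1,r0,c,side):
    L=P[(P[:,2]>z0)&(P[:,2]<z1)&(np.hypot(P[:,0]-c[0],P[:,1]-c[1])<r0+6)]
    c=np.array(c,float)
    for _ in range(3):
        d=L[:,:2]-c;a=np.degrees(np.arctan2(d[:,1],d[:,0]));r=np.hypot(*d.T)
        E=np.array([L[(a//4)==k][r[(a//4)==k].argmax(),:2] for k in range(-45,45) if ((a//4)==k).sum()>2 and r[(a//4)==k].max()>r0-3.5])
        f=least_squares(lambda p:np.hypot(E[:,0]-p[0],E[:,1]-p[1])-r0,c,loss='soft_l1');c=f.x
    print(z0,len(L),len(E),c,'ang',np.degrees(np.arctan2(E[:,1]-c[1],E[:,0]-c[0])).min().round(),np.abs(f.fun).mean())
fit(90,94,45,(499.5,206.5),0)      # shoulder
fit(115.5,120,26.5,(499.5,206.5),0) # lip
fit(216,221,32,(498.3,208.1),0)   # lid top in hand
s=env.get_state();print(s['ee_pos'],s['wrist_force'],s['moment'])
```

```text
90 5548 52 [499.22830337 207.95205589] ang -177.0 0.5124731014297932
115.5 1062 30 [499.39581104 206.99846042] ang -155.0 0.28008316196599936
216 8738 57 [498.09188386 208.13485785] ang -176.0 0.13482145825025346
[499.43963077 204.42608381 143.48777422] [-3.76019644 -1.15918383 13.50715973] [-0.25653841  0.98792865  0.09351729]
```

In the same camera frame the lid needs about 1.1 mm more in +y (tool -x).

Call:
drive_tool(plan=[0,0,-0.008,0,1,-0.003,0,-0.008,0,1,-0.006,0,-0.008,0,1,-0.006,0,-0.004,0,1,-0.006,0,-0.004,0,1])

```text
clock: 10.9
ee_pos: [499.3, 204.9, 143.5]
ee_rot: [[0.11, -0.994, 0.001], [-0.994, -0.11, -0.001], [0.001, -0.001, -1.0]]
wrist_force: [-2.2, -3.1, 8.4]
width: 12.7
grip_force: 60.1
```

Call:
drive_tool(plan=[0,0,-0.01,0,1,-0.004,0,-0.01,0,1,-0.004,0,-0.005,0,1,-0.004,0,0,0,1,-0.004,0,0,0,1])

```text
clock: 11.4
ee_pos: [498.8, 206.6, 143.6]
ee_rot: [[0.111, -0.994, 0.0], [-0.994, -0.111, 0.001], [-0.001, -0.0, -1.0]]
wrist_force: [-2.9, 0.0, 7.6]
width: 12.9
grip_force: 59.9
```

Call:
drive_tool(plan=[0,0,-0.008,0,1,0.005,-0.002,-0.008,0,1,0.005,-0.002,-0.003,0,1,0.005,-0.002,0,0,1,0.005,-0.002,0,0,1])

```text
clock: 11.9
ee_pos: [499.6, 205.3, 143.5]
ee_rot: [[0.11, -0.994, 0.0], [-0.994, -0.11, -0.0], [0.0, -0.0, -1.0]]
wrist_force: [-2.0, -0.7, 7.6]
width: 12.9
grip_force: 60.0
```

Call:
drive_tool(plan=[0,0,0,-0.02,1,0,0,0,-0.03,1,0,0,0,-0.03,1])

```text
clock: 12.2
ee_pos: [499.9, 205.4, 143.5]
ee_rot: [[0.157, -0.988, 0.001], [-0.988, -0.157, 0.0], [-0.0, -0.001, -1.0]]
wrist_force: [-1.6, -0.1, 7.3]
width: 12.7
grip_force: 59.7
```

I misread the sign. By the camera calibration, image-up is tool +x, so the third rib and lug lie at tool -x (now 99°, midway between gaps). I lift slightly, turn 62.7° clockwise to put the lugs at 36.3°, and re-centre.

Call:
drive_tool(plan=[0,0,-0.02,0,1,-0.004,0.009,-0.02,0.09,1,-0.004,0.009,-0.02,0.18,1,-0.004,0.009,-0.02,0.27,1,-0.004,0.009,-0.02,0.36,1,-0.004,0.009,-0.02,0.45,1,-0.004,0.009,-0.02,0.54,1,-0.004,0.009,-0.02,0.63,1,-0.004,0.009,-0.02,0.697,1,-0.004,0.009,-0.02,0.697,1])

```text
clock: 13.2
ee_pos: [497.3, 205.8, 146.6]
ee_rot: [[-0.806, -0.592, -0.001], [-0.592, 0.806, -0.0], [0.001, 0.0, -1.0]]
wrist_force: [0.9, 0.3, -1.9]
width: 12.6
grip_force: 58.6
```

Call:
drive_tool(plan=[0,0,0,0,1,0,0,0,0,1,0,0,0,0,1])

```text
clock: 13.5
ee_pos: [497.5, 205.8, 146.8]
ee_rot: [[-0.805, -0.593, -0.0], [-0.593, 0.805, -0.0], [0.0, 0.0, -1.0]]
wrist_force: [0.1, 0.9, -0.1]
width: 13.0
grip_force: 58.6
```

Call:
drive_tool(plan=[-0.002,0,0.01,0,1,-0.002,0,0.015,0,1,-0.002,0,0.02,0,1,-0.002,0,0.025,0,1,-0.002,0,0.025,0,1,-0.002,0,0.025,0,1])

```text
clock: 14.1
ee_pos: [497.8, 206.1, 141.9]
ee_rot: [[-0.806, -0.592, -0.0], [-0.592, 0.806, -0.0], [0.0, 0.0, -1.0]]
wrist_force: [-0.5, -0.1, -0.9]
width: 12.7
grip_force: 58.6
```

It dropped through the gaps (141.9, no force). Next I push against the spring in small steps.

Call:
drive_tool(plan=[0,0,0.01,0,1,0,0,0.02,0,1,0,0,0.03,0,1,0,0,0.04,0,1,0,0,0.05,0,1,0,0,0.06,0,1,0,0,0.065,0,1,0,0,0.065,0,1,0,0,0.065,0,1])

```text
clock: 15.0
ee_pos: [498.2, 206.2, 129.6]
ee_rot: [[-0.806, -0.592, 0.001], [-0.592, 0.806, 0.0], [-0.001, -0.0, -1.0]]
wrist_force: [-2.2, -0.5, 7.8]
width: 12.6
grip_force: 59.8
```

Call:
drive_tool(plan=[0,0,0.005,0,1,0,0,0.009,0,1,0,0,0.009,0,1])

```text
clock: 15.3
ee_pos: [498.2, 206.2, 127.9]
ee_rot: [[-0.806, -0.592, 0.001], [-0.592, 0.806, 0.0], [-0.001, -0.0, -1.0]]
wrist_force: [-2.1, -0.7, 9.3]
width: 12.7
grip_force: 59.9
```

Call:
drive_tool(plan=[0,0.001,0,0.06,1,0,0.002,0,0.12,1,-0.001,0.002,0,0.18,1,-0.001,0.003,0,0.24,1,-0.001,0.003,0,0.24,1])

```text
clock: 15.8
ee_pos: [498.9, 206.9, 128.3]
ee_rot: [[-0.968, -0.252, 0.003], [-0.252, 0.968, 0.0], [-0.003, -0.0, -1.0]]
wrist_force: [-1.1, -0.8, 9.8]
width: 12.6
grip_force: 60.1
```

Call:
drive_tool(plan=[0.002,0.001,0,0.07,1,0.003,0.002,0,0.14,1,0.003,0.003,0,0.21,1,0.003,0.003,0,0.27,1,0.003,0.003,0,0.27,1,0.003,0.003,0,0.27,1])

```text
clock: 16.4
ee_pos: [498.7, 207.4, 128.5]
ee_rot: [[-0.986, 0.167, 0.004], [0.167, 0.986, 0.001], [-0.004, 0.001, -1.0]]
wrist_force: [-0.1, -0.1, 8.8]
width: 13.0
grip_force: 60.0
```

Turned 46° freely. Now I let it rise.

Call:
drive_tool(plan=[0,0,-0.006,0,1,0,0,-0.012,0,1,0,0,-0.018,0,1,0,0,-0.024,0,1,0,0,-0.024,0,1,0,0,-0.024,0,1])

```text
clock: 17.0
ee_pos: [498.7, 207.4, 132.6]
ee_rot: [[-0.986, 0.167, 0.003], [0.167, 0.986, 0.0], [-0.003, 0.001, -1.0]]
wrist_force: [4.9, -0.2, 5.2]
width: 13.1
grip_force: 59.7
```

Call:
drive_tool(plan=[0,0,-0.003,0,1,0,0,-0.003,0,1,0,0,-0.003,0,0.9,0,0,-0.003,0,0.7,0,0,-0.003,0,0.5,0,0,-0.003,0,0.3,0,0,-0.003,0,0,0,0,-0.003,0,0,0,0,-0.003,0,0,0,0,-0.003,0,0])

```text
clock: 18.0
ee_pos: [496.9, 207.1, 132.5]
ee_rot: [[-0.986, 0.167, -0.0], [0.167, 0.986, 0.0], [0.0, -0.0, -1.0]]
wrist_force: [-0.1, -0.2, 0.1]
width: 85.4
grip_force: 0.0
```

Call:
drive_tool(plan=[0,0,-0.05,0,0,0,0,-0.15,0,0,0,0,-0.3,0,0,0,0,-0.5,0,0,0,0,-0.6,0,0,0,0,-0.6,0,0,0,0,-0.6,0,0])

```text
clock: 18.7
ee_pos: [497.0, 207.2, 253.0]
ee_rot: [[-0.986, 0.167, 0.001], [0.167, 0.986, 0.0], [-0.001, 0.0, -1.0]]
wrist_force: [0.0, -0.5, 0.2]
width: 85.5
grip_force: 0.0
```

Run:
```python
from h import *
s=env.get_state(); w=vision.read_camera('wrist'); t=vision.read_camera('side'); tp=vision.read_camera('top'); print(s['clock'],s['ee_pos'],s['wrist_force'],s['width'])
cv2.imwrite('pics/end.png',np.hstack([cv2.resize(w['frame'],(480,360)),cv2.resize(t['frame'][150:270,250:370],(320,360))[:360]]))
for n,c in(('w',w),('t',tp)):
    P=cloud(c).reshape(-1,3); P=P[np.hypot(P[:,0]-499.5,P[:,1]-206.5)<45]
    for lo,hi in((124,134),(150,160)):
        Q=P[(P[:,2]>lo)&(P[:,2]<hi)]
        if len(Q)>5:
            A=Q[:,:2].astype(np.float32); pl=np.linalg.lstsq(np.c_[Q[:,:2]-Q[:,:2].mean(0),np.ones(len(Q))],Q[:,2],rcond=None)[0]
            print(n,lo,len(Q),cv2.minEnclosingCircle(A),np.median(Q[:,2]),'tilt',pl[:2].round(3),cv2.minAreaRect(A)[1:])
```

```text
18.7 [497.04504659 207.19677226 252.97035487] [ 0.0300763  -0.46192976  0.23623687] 85.45452208107774
w 124 5711 ((499.286376953125, 208.23992919921875), 33.46306610107422) 129.0441677572348 tilt [ 0.006 -0.001] ((64.16433715820312, 63.17156982421875), 81.6908950805664)
w 150 2003 ((500.01837158203125, 207.7781219482422), 26.166288375854492) 155.2688998844429 tilt [ 0.007 -0.007] ((13.629377365112305, 51.748321533203125), 80.03681945800781)
t 124 330 ((491.23919677734375, 204.80213928222656), 30.087671279907227) 128.88468317969398 tilt [0.007 0.011] ((37.44805908203125, 57.68452072143555), 23.717243194580078)
t 150 99 ((490.3315734863281, 208.97433471679688), 15.249459266662598) 155.3119319780576 tilt [0.002 0.038] ((13.851106643676758, 30.20195770263672), 82.4118423461914)
```

View pics/end.png

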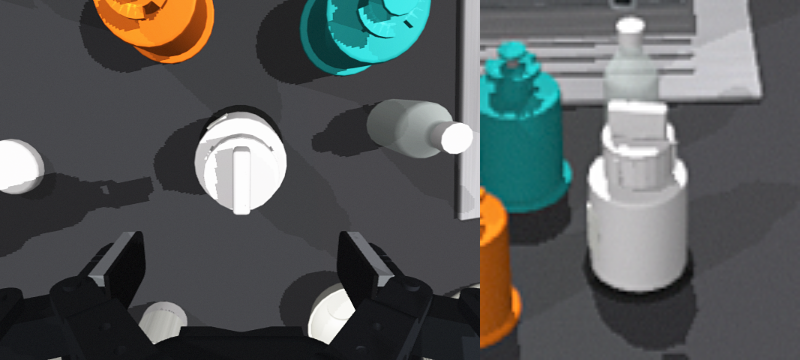

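The picture shows the lid sitting level on the white tub, with its wing upright at (242,180) and the hand clear. The lid's top is at 129.0 mm, so its origin is 19 mm below neck_top, which is the locked height.

```bash
python3 -c "
from h import *
print(env.finish_job())"
```

```text
the job is handed in; nothing more can be done
None
```

The lid is locked on the tub, level and 19 mm below neck_top, at most 20 N read at the wrist (when it stood on the lip), no bystander was handled, and the job was handed in at about 19 s with the hand clear.

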